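# Run a sample crate into the curing cabinet and scan its label

### The job

Take the sample crate that has the tall label board by its grip board and set it, label outwards, on the open rollers in front of the curing cabinet, let go of it there, then push it along the rollers, not roughly, until it is fully home against the cabinet's stop. Then pick up the hand scanner and point it squarely at the middle of the label from about ten centimetres, holding it still there for a good second before laying the scanner back down flat on the bench, right way up. Keep the crate upright and leave everything else on the bench where it stands.

Things in the scene. Friction and masses are not known exactly. Their poses are not given: they have to be found in the camera images.
- track: Roller lane with a white curing cabinet at its end, one fixed unit. Origin: bench level, middle of the cabinet's mouth; +x runs along the lane INTO the cabinet, z up. Open lane x = -280 to 0 mm: free-turning rollers, 26 mm diameter, 34 mm apart, tops 40 mm above the bench; a crate left on them stays. Side guides 12 mm thick, 58 mm high, 104 mm clear between, centred on y = 0.
- mouth (a point): Cabinet mouth, (0, 0, 40) mm in the track's frame. Cabinet from x = 0 to 126 mm; 104 mm clear between 16 mm walls; clear roof, underside 172 mm, front lintel top 184 mm above the bench; control box on the roof's rear to 210 mm. The stop is its rear wall, face at x = 110 mm: a crate that is home touches it, its origin at x = 30 mm, its label board's face 50 mm outside the mouth.
- lane_start (a point): Open end of the lane at roller height: (-280, 0, 40) mm in the track's frame. The end plate there is only 30 mm high.
- crate: Sample crate to load: plywood, 160 mm long (x), 92 mm wide (y), about 0.45 kg (varies). Origin: centre of underside, z up. Sides and +x end 55 mm high; at the -x end an upright label board, 92 wide, 10 thick, 105 mm high (the plain crate has none), outer face at x = -80 mm. Label outwards: crate x along track x. A central lengthwise board rises as a grip board.
- label (a point): Middle of the white striped label (70 mm wide, 44 mm high) on the outer face of the crate's label board; at (-80, 0, 65) mm in the crate's frame; the label faces along the crate's -x.
- grip_board (a point): Middle of the top edge of the crate's grip board: at (0, 0, 115) mm in the crate's frame. The board is 14 mm thick (along the crate's y), 64 mm long (along x) and can be pinched from above; the walls beside it are 55 mm high.
- scanner: Hand scanner, a bar 150 mm long lying on the bench, 0.22 kg. Origin: centre of its underside; +x points along it out of the window, z up (its button is on top). Grip part from x = -75 to +37 mm is 34 mm wide and 32 mm high; black head from x = +35 to +75 mm is 46 mm wide and 34 mm high. It reads along its own +x from the window.
- window (a point): Middle of the scanner's window: at (75, 0, 17) mm in the scanner's frame.
- plain_crate: Another sample crate, a bystander: same size and grip board but both ends only 55 mm high, no label. Origin: centre of its underside. Leave alone.
- tin: Steel paint tin, 84 mm in diameter, 105 mm high, bystander. Origin: centre of its underside.
- jar: Amber jar, 54 mm in diameter, 85 mm high, bystander. Origin: centre of its underside.
- tape_roll: Roll of masking tape lying flat, 100 mm in diameter, 36 mm high, bystander. Origin: centre of its underside.
- sanding_block: Cork sanding block, 120 x 68 x 45 mm, bystander. Origin: centre of its underside.
- brush: Paint brush lying on the bench along its x, bystander, under 40 mm high. Origin: on its underside.
- thinner: White plastic bottle, 72 mm in diameter, 190 mm high, bystander. Origin: centre of its underside.
Mind the look-alikes: they are no part of the job. Of the things that look like the scanner, the larger one is meant.

How it is judged (in metres and radians):
On the way, in this order (a step that is already met when the one before it is completed fails the run):
1. the labelled crate stands on the open rollers in front of the cabinet, label outwards, let go and still, its centre at least 70 mm before the cabinet's mouth (z of crate in the frame of track between 0.034 and 0.047 m and angle between crate's own z axis and vertical below 0.08 rad and angle between the x axis of crate and the x axis of track, either way round below 0.15 rad and y of crate in the frame of track between -0.015 and 0.015 m and x of crate in the frame of track between -0.24 and -0.07 m and x of label in the frame of track below -0.13 m and contact force between crate and the fingers below 0.1 N and linear speed of crate below 0.03 m/s), for 0.2 s.
2. the crate is fully home in the cabinet, within 9 mm of the stop, label outwards (z of crate in the frame of track between 0.034 and 0.047 m and angle between crate's own z axis and vertical below 0.08 rad and angle between the x axis of crate and the x axis of track, either way round below 0.15 rad and y of crate in the frame of track between -0.015 and 0.015 m and x of crate in the frame of track between 0.021 and 0.036 m and x of label in the frame of track below -0.03 m), for 0.2 s.
3. the held scanner, window 50 to 160 mm from the label, points at its middle (28 mm sideways, 22 mm up or down, 20 degrees off square) and is still for 0.8 s, not touching the crate (all of step 2 and x of label in the frame of scanner between 0.125 and 0.235 m and y of label in the frame of scanner between -0.028 and 0.028 m and z of label in the frame of scanner between -0.005 and 0.039 m and angle between the x axis of scanner and the x axis of crate, either way round below 0.35 rad and linear speed of scanner below 0.03 m/s and angular speed of scanner below 0.2 rad/s and contact force between scanner and the fingers above 1 N and contact force between scanner and crate below 0.1 N), for 0.8 s.
At the end, for the whole second after the job is handed in: The labelled crate stands on the rollers fully home in the cabinet (within 9 mm of the stop, upright, label outwards) and the scanner lies flat on the bench on its underside; both at rest and let go (all of step 2 and linear speed of each of crate, scanner below 0.02 m/s and height (world z) of scanner between -0.006 and 0.008 m and angle between scanner's own z axis and vertical below 0.12 rad); the robot touches nothing.
It fails at once if a bystander is moved more than 30 mm from its place (distance of any of plain_crate, tin, jar, tape_roll, sanding_block, brush, thinner from where it was at the start of the episode above 0.03 m).
It fails at once if the tin, jar, bottle or plain crate is tipped over (angle between any of tin, jar, thinner, plain_crate's own z axis and vertical above 0.4 rad).
It fails at once if the labelled crate is tipped more than 25 degrees (angle between crate's own z axis and vertical above 0.44 rad).
It fails at once if the crate is run into the cabinet faster than 0.5 m/s (x of crate in the frame of track above -0.05 m and z of crate in the frame of track below 0.06 m and linear speed of crate above 0.5 m/s).
It also fails if it takes over 72 s, if anything falls off the work surface, if the arm or the gripper's body presses on something with over 40 N, if the wrist force passes 120 N, or if a joint passes its speed limit or range.

### The arm

A 6-joint arm with a two-finger parallel gripper is mounted at the origin on the work surface. World frame = base frame: x ahead of the robot, y to its left, z up, the work surface at z = 0. Lengths are in mm, angles in rad, forces in N, time in s.
With the tool pointing down it reaches from about 300 to 950 mm from the base axis. Payload 3.1 kg.
Tool frame: the origin (TCP) lies midway between the tips of the shut fingers; the grasp point (between the pads) lies 19 mm behind it (grip_point_offset is the distance from the TCP to the grasp point, in mm); z points along the fingers, y is the line along which they close (so a half turn about z gives the same grasp; the last joint's range is limited). The gripper opens to 85 mm and grips with 20 to 120 N. Pads are 22 mm wide; open, the fingers measure 114 mm over their backs; the gripper's body (76 mm by 85 mm) begins 54 mm behind the grasp point. The pads swing forward as they close: fully open they stand 13 mm farther back than shut.
Start: joints at [-1.333, 0.308, 1.634, -0, 1.2, -0.07], TCP at [189.325, -595.641, 231.272] pointing down, gripper open.
Joint ranges: [-3.06, 3.06], [-0.79, 1.96], [0.05, 2.63], [-1.19, 4.34], [0.05, 2.64], [-2.94, 2.94]. Speed limits (rad/s): [2.79, 2.79, 3.14, 3.14, 3.14, 3.14].

### API

Orientations are given as a unit quaternion [w, x, y, z].
In Python, from rig import reach, move_straight, goto_joints, set_gripper, pause, ik, state, get_image, Unreachable, sign_off, grip_point_offset gives the robot as it stands. Calls block until the motion is done:
- reach(position, orientation): joint-space move of the TCP to a pose.
- move_straight(position, rot=None, feed=150, f_stop=None): straight line of the TCP; rot=None keeps the orientation; feed is the mean speed in mm/s. With f_stop (N) it stops when the force on the tool has changed by that much, and returns True; else False.
- goto_joints(angles): joint-space move.
- set_gripper(opening, squeeze=None): finger opening in mm; squeeze is the grip in N (None keeps the last); returns when the fingers have stopped.
- pause(seconds).
- ik(position, orientation): joint angles nearest the present ones, or None.
- state(): the state.
- get_image(name): name is "scene" or "top" or "wrist"; returns a dict with "pixels" (384x512x3 uint8, red, green, blue), "camera_matrix" (3x3 intrinsics, pixels), "origin" and "rotation" of the camera in the world; the wrist camera has in their place "hand_eye" (4x4, takes a point from camera to tool coordinates, whose origin is the TCP and whose axes are the flange's). Camera axes: x right, y down, z forward; pixel columns grow to the right and rows downward; lengths in mm; the calibration is good to about 2 mm. The wrist camera is an equidistant fisheye: a pixel r from the principal point sees the ray r / f radians off the axis. A picture is of the moment at which its call begins: read the wrist's pose just before it. There is no depth.
A pose or a line that the arm cannot do raises Unreachable and nothing moves.
- sign_off(): hands the job in; it is judged then, once.
The state is a dict: "t": time; "q": joint angles; "qd": joint speeds; "joint_torque": joint torques, N m; "ee_pos": TCP position; "tcp_rot": TCP orientation; "contact_force": force on the tool from outside, world axes, zero at the start; "torque": the same for the moment, N m; "grip_width": finger opening in mm; "gripper_force": force on a finger pad.
Only numpy, scipy, OpenCV 4.12 (cv2) and the standard library are available. Lean on these libraries where they do the work, as an engineer would, in place of code of your own. Each camera call takes 0.05 s, during which the arm holds its last target. There are 200 camera calls.

## Working session

There is one attempt and no reset: what is moved stays moved. The work goes in short steps, each a Python script; the robot and the scene stay as the last script left them, time stands still between calls to the robot, and variables do not carry over. Pictures are saved under pics/ and viewed, at most 12 in all, crops included, and the job is handed in when it is done.

```bash
mkdir -p pics; ls
cat > h.py <<'E'
import numpy as np, cv2
from rig import *
from scipy.spatial.transform import Rotation as R
def save(im,name): cv2.imwrite('pics/'+name,cv2.cvtColor(im['pixels'],cv2.COLOR_RGB2BGR))
def onplane(im,uv,z):
    K=np.array(im['camera_matrix']);Rm=np.array(im['rotation']);o=np.array(im['origin'])
    uv=np.atleast_2d(uv).astype(float)
    d=np.c_[uv,np.ones(len(uv))]@np.linalg.inv(K).T@Rm.T
    return o+d*((z-o[2])/d[:,2])[:,None]
def proj(im,P):
    K=np.array(im['camera_matrix']);Rm=np.array(im['rotation']);o=np.array(im['origin'])
    c=(np.atleast_2d(P)-o)@Rm@K.T
    return c[:,:2]/c[:,2:]
E
python3 - <<'E'
from h import *
import pickle
d={}
for n in ("scene","top"):
    im=get_image(n);d[n]=im;print(n,im['origin'],im['rotation'],im['camera_matrix'])
    im2=dict(im);save(im,n+'0.png')
    cv2.imwrite('pics/'+n+'0b.png',cv2.resize(cv2.cvtColor(im['pixels'],cv2.COLOR_RGB2BGR),(800,600),interpolation=cv2.INTER_CUBIC))
pickle.dump(d,open('im.pkl','wb'));s=state();print(s['t'],s['tcp_rot'],grip_point_offset)
E
```

```text
pics
scene [ 1382.87349761 -1051.31091889  1387.7574637 ] [-0.36650284  0.87525555  0.28935481 -0.1260047 ] [[476.68127441   0.         258.17589145]
 [  0.         476.68127441 202.34612571]
 [  0.           0.           1.        ]]
top [ 511.44808497  -12.72562252 1282.86596513] [ 0.02976028 -0.70304176  0.70972194 -0.03378447] [[389.6030802    0.         262.70601937]
 [  0.         389.6030802  197.25789301]
 [  0.           0.           1.        ]]
0.1 [-1.05914370e-03  9.88179495e-01  1.53297605e-01 -9.01584134e-05] 18.700000000000003
```

```bash
sed -i "s/Rm=np.array(im\['rotation'\])/Rm=R.from_quat(im['rotation'],scalar_first=True).as_matrix()/" h.py; grep -c from_quat h.py
```

```text
2
```

View pics/top0b.png

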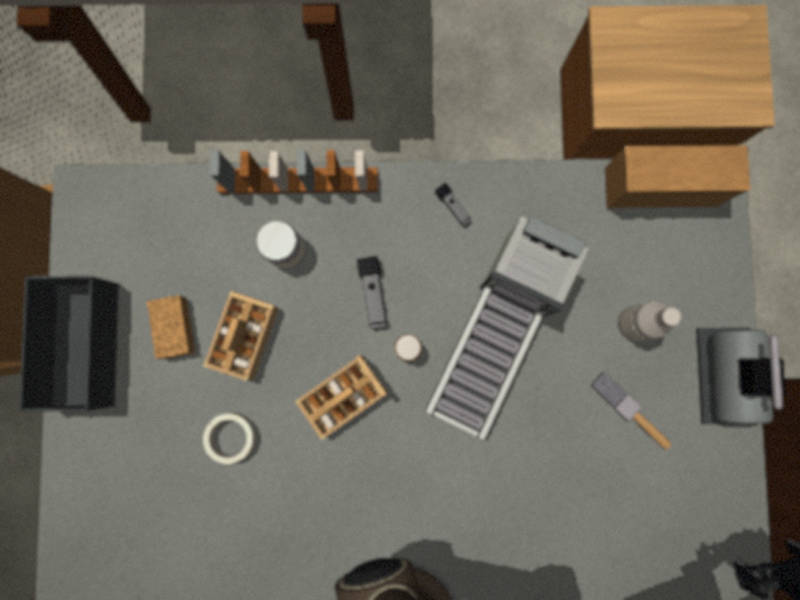

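View pics/scene0b.png

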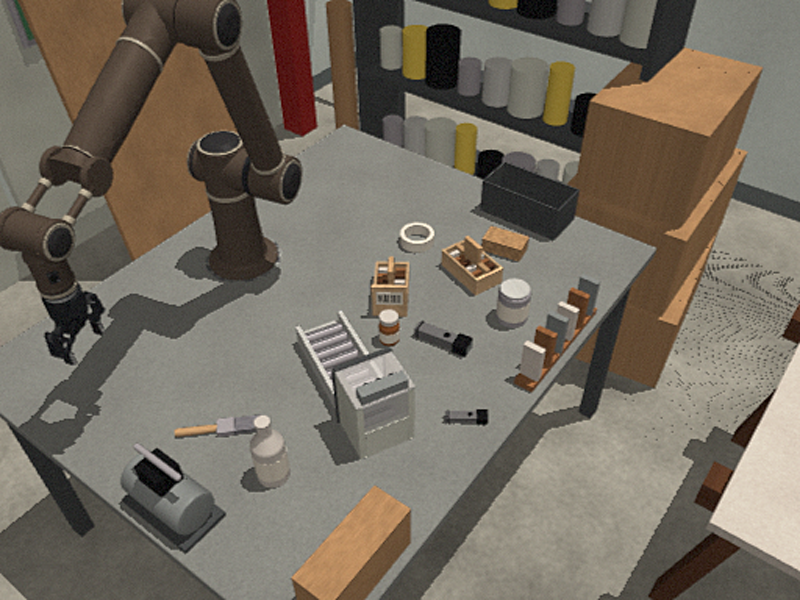

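Run:
```python
from h import *
import pickle
d=pickle.load(open('im.pkl','rb'));im=d['top'];p=im['pixels']
s=.64
for n,(u,v),z in [('crate grip',(342,395),115),('lane L',(430,412),58),('lane R',(484,437),58),('laneL top',(490,290),58),('laneR top',(545,313),58),('roof NW',(522,217),184),('scan head',(369,258),34),('scan tail',(377,327),32),('jar',(408,347),85),('crate2',(243,335),115),('mini',(452,205),20),('thinner',(671,316),190),('tin',(277,240),105),('brush',(630,410),20)]:
    print(n,onplane(im,(u*s,v*s),z)[0].round(0))
# masks
hsv=cv2.cvtColor(p,cv2.COLOR_RGB2HSV)
wood=((hsv[...,1]>90)&(hsv[...,0]<25)&(hsv[...,2]>90)).astype('uint8')
c,_=cv2.findContours(cv2.morphologyEx(wood,cv2.MORPH_CLOSE,np.ones((5,5))),cv2.RETR_EXTERNAL,cv2.CHAIN_APPROX_NONE)
for k in c:
    if cv2.contourArea(k)>300 : 
        r=cv2.minAreaRect(k);print('wood',r);b=cv2.boxPoints(r);print(onplane(im,b,55).round(0).tolist())
v=p.max(2)
# crop composite for viewing
a=cv2.resize(p[100:300,180:400],None,fx=3.6,fy=3,interpolation=cv2.INTER_CUBIC)
a=cv2.resize(p[110:290,170:390],None,fx=3.3,fy=3.3,interpolation=cv2.INTER_CUBIC)
cv2.imwrite('pics/crop.png',a[:,:,::-1])
```

```text
crate grip [452. 112. 115.]
lane L [414. -57.  58.]
lane R [ 364. -164.   58.]
laneL top [ 657. -182.   58.]
laneR top [ 610. -292.   58.]
roof NW [ 777. -226.  184.]
scan head [729.  65.  34.]
scan tail [586.  49.  32.]
jar [543. -14.  85.]
crate2 [568. 301. 115.]
mini [ 844. -110.   20.]
thinner [ 591. -489.  190.]
tin [754. 240. 105.]
brush [ 411. -470.   20.]
wood ((218.31842041015625, 253.9429931640625), (29.663936614990234, 51.3345947265625), 54.29330825805664)
[[438.0, 212.0, 55.0], [529.0, 82.0, 55.0], [454.0, 28.0, 55.0], [363.0, 158.0, 55.0]]
wood ((107.23783874511719, 209.17298889160156), (38.366790771484375, 22.04271125793457), 81.02737426757812)
[[644.0, 515.0, 55.0], [654.0, 446.0, 55.0], [534.0, 425.0, 55.0], [524.0, 493.0, 55.0]]
wood ((153.12184143066406, 214.58566284179688), (29.940967559814453, 50.71153259277344), 19.855213165283203)
[[512.0, 395.0, 55.0], [662.0, 344.0, 55.0], [629.0, 254.0, 55.0], [480.0, 307.0, 55.0]]
wood ((439.0136413574219, 107.48592376708984), (30.052654266357422, 79.83952331542969), 89.20427703857422)
[[958.0, -466.0, 55.0], [960.0, -726.0, 55.0], [860.0, -722.0, 55.0], [858.0, -463.0, 55.0]]
wood ((435.4678039550781, 42.48759460449219), (78.4422836303711, 118.1441421508789), 89.26547241210938)
[[1262.0, -402.0, 55.0], [1265.0, -796.0, 55.0], [996.0, -782.0, 55.0], [994.0, -396.0, 55.0]]
```

View pics/crop.png

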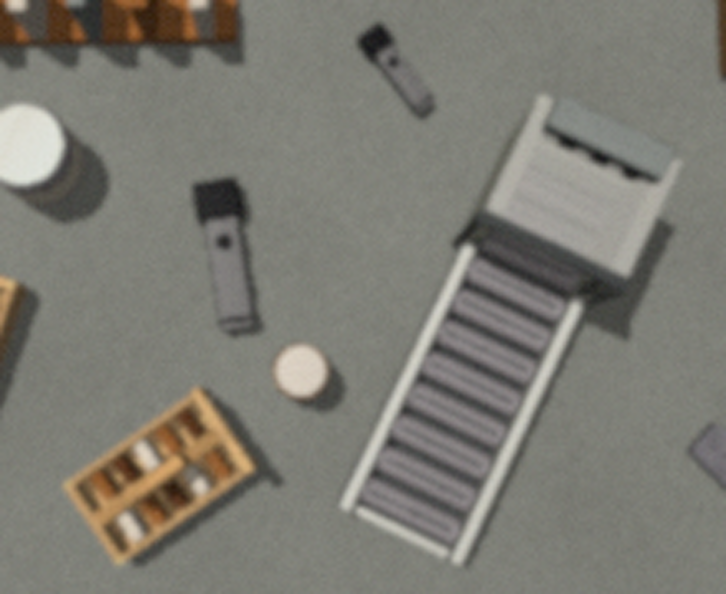

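The top view shows the labelled crate at about (219,253) in 512-px coordinates with its label end to the upper right. The lane runs from (293,272) to (335,195), the large scanner is at (236,187) with its head up, and the jar is between them. Next I'll fit the guides, then move over the crate.

Run:
```python
from h import *
import pickle
d=pickle.load(open('im.pkl','rb'));im=d['top'];p=im['pixels']
g=p.min(2).astype(int)
def c2i(x,y): return np.array([170+x/3.3,110+y/3.3])
def rail(a,b,z):
    a,b=c2i(*a),c2i(*b);t=(b-a)/np.linalg.norm(b-a);n=np.array([-t[1],t[0]]);L=np.linalg.norm(b-a)
    pts=[]
    for s in np.arange(5,L-5,1):
        w=np.arange(-3.5,3.6,.25);q=a+t*s+n*w[:,None]
        v=cv2.remap(p.min(2).astype('float32'),q[:,0].astype('float32').reshape(1,-1),q[:,1].astype('float32').reshape(1,-1),cv2.INTER_LINEAR)[0]
        v=np.clip(v-150,0,None)
        if v.sum()>0: pts.append(a+t*s+n*(w*v).sum()/v.sum())
    P=onplane(im,np.array(pts),z)[:,:2]
    vx,vy,x0,y0=cv2.fitLine(P.astype('float32'),cv2.DIST_HUBER,0,.01,.01).ravel()
    u=np.array([vx,vy]);u*=np.sign(vx);res=np.abs((P-[x0,y0])@[-u[1],u[0]]).mean()
    print(np.degrees(np.arctan2(u[1],u[0])),x0,y0,len(pts),res);return u,np.array([x0,y0])
u1,p1=rail((351,500),(468,250),58);u2,p2=rail((460,555),(575,308),58)
u=u1+u2;u/=np.linalg.norm(u);n=np.array([-u[1],u[0]]);print('gap (116)',(p1-p2)@n)
c=((p1@n)+(p2@n))/2
# lane ends: end of rails (bright run end) & roof corners
for e in [(344,510),(460,564)]:
    P=onplane(im,c2i(*e),58)[0,:2];print('rail end s',P@u)
for e in [(545,95),(680,158)]:
    P=onplane(im,c2i(*e),172)[0,:2];print('roof rear s,n',P@u,P@n-c)
for e in [(478,212),(632,280)]:
    P=onplane(im,c2i(*e),184)[0,:2];print('lintel s,n',P@u,P@n-c)
print('u',u,'yaw',np.arctan2(u[1],u[0]),'c',c)
sh=state();print(ik([445,115,300],R.from_euler('zx',[np.radians(125),np.pi]).as_quat(scalar_first=True)))
```

```text
-26.524048 516.4108 -103.84417 74 0.16934697105873459
-26.494833 485.34683 -217.83902 73 0.11822208630941355
gap (116) 115.87479
rail end s 392.3439029615691
rail end s 394.8471925522284
roof rear s,n 801.5188925936221 61.29196233281391
roof rear s,n 802.5463059796175 -68.95261147327419
lintel s,n 679.2562769009878 70.69169394992221
lintel s,n 683.9643645995784 -73.59517624919297
u [ 0.8948608  -0.44634527] yaw -0.46267706 c 79.63405
[ 1.58108676e-01 -8.21063027e-02  1.92625786e+00 -4.44089210e-16
  1.29744110e+00 -2.37261874e+00]
```

```bash
cat >> h.py <<'E'
def down(yaw): return R.from_euler('ZX',[yaw,np.pi]).as_quat(scalar_first=True)
U=np.array([0.8948608,-0.44634527]);N=np.array([-U[1],U[0]]);C=79.63;YAW=-0.46268;MS=674.5
def trk(x,y,z): return np.r_[(MS+x)*U+(C+y)*N,z]
def wcam(name=None):
    s=state();im=get_image('wrist');T=np.eye(4);T[:3,:3]=R.from_quat(s['tcp_rot'],scalar_first=True).as_matrix();T[:3,3]=s['ee_pos']
    im['T']=T@np.array(im['hand_eye'])
    if name: save(im,name)
    return im
def wplane(im,uv,z):
    K=np.array(im['camera_matrix']);a=(np.atleast_2d(uv)-[K[0,2],K[1,2]])/[K[0,0],K[1,1]]
    th=np.linalg.norm(a,axis=1,keepdims=True);d=np.c_[np.sin(th)*a/np.maximum(th,1e-9),np.cos(th)]@im['T'][:3,:3].T
    o=im['T'][:3,3];return o+d*((z-o[2])/d[:,2])[:,None]
def wproj(im,P):
    K=np.array(im['camera_matrix']);c=(np.atleast_2d(P)-im['T'][:3,3])@im['T'][:3,:3]
    r=np.linalg.norm(c[:,:2],axis=1,keepdims=True);th=np.arctan2(r,c[:,2:]);return th*c[:,:2]/r*[K[0,0],K[1,1]]+[K[0,2],K[1,2]]
E
python3 - <<'E'
from h import *
import pickle
reach([452,112,290],down(np.radians(125)))
s=state();print(s['t'],s['q'],s['ee_pos'])
im=wcam('w1.png');pickle.dump(im,open('w1.pkl','wb'));print(im['camera_matrix'],im['hand_eye'])
cv2.imwrite('pics/w1b.png',cv2.resize(im['pixels'][:,:,::-1],(800,600),interpolation=cv2.INTER_CUBIC))
E
```

```text
2.775 [ 1.48160020e-01 -6.08827397e-02  1.92678769e+00 -2.83875927e-04
  1.27566891e+00 -4.61508776e-01] [452.29584462 111.40155718 289.96028712]
[[297.31863964   0.         255.25110368]
 [  0.         297.31863964 193.71051001]
 [  0.           0.           1.        ]] [[ 9.00153596e-04 -9.46623706e-01 -3.22339493e-01  8.25961145e+01]
 [ 9.99999364e-01  1.07099609e-03 -3.52663174e-04  4.07476491e-03]
 [ 6.79063659e-04 -3.22338970e-01  9.46624068e-01 -1.42304449e+02]
 [ 0.00000000e+00  0.00000000e+00  0.00000000e+00  1.00000000e+00]]
```

View pics/w1b.png

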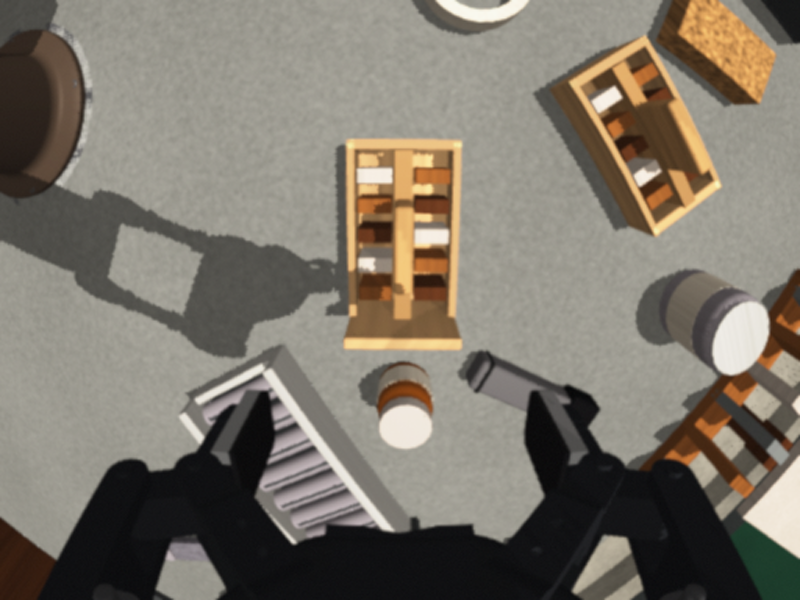

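The wrist view shows the crate nearly axis-aligned. The label board's top outer edge runs (345,348)–(462,348) and the far rim (345,141)–(462,141). The jar is just outside the label, at (405,420).

Run:
```python
from h import *
import pickle
im=pickle.load(open('w1.pkl','rb'))
s=.64
L=wplane(im,np.array([(345,348),(462,348)])*s,105);F=wplane(im,np.array([(346,141),(462,141)])*s,55);G=wplane(im,np.array([(403,320)])*s,115)
print('label w(92)',np.linalg.norm(L[0]-L[1]),'far w',np.linalg.norm(F[0]-F[1]))
lm,fm=L.mean(0),F.mean(0);v=(fm-lm)[:2];print('len(160)',np.linalg.norm(v),'yaw',np.degrees(np.arctan2(v[1],v[0])))
e=F[1]-F[0];e2=L[1]-L[0];print('edge yaw',np.degrees(np.arctan2(e[1],e[0]))-90,np.degrees(np.arctan2(e2[1],e2[0]))+90)
print('centre',(lm+fm)/2,'G near end',G)
J=wplane(im,np.array([(405,425)])*s,85);print('jar',J)
# scanner
p=np.array([(481,352),(470,385),(592,397),(570,425)])
print('scan tail corners z32',wplane(im,p[:2]*s,32))
# lane rail check
for q in [(180,415),(263,368),(283,347)]: print(wplane(im,np.array(q)*s,58))
print(trk(-280,58,58),trk(-280,-58,58),trk(-175,0,40),trk(-290,0,0))
```

```text
label w(92) 90.87066798632277 far w 92.78977294034787
len(160) 156.7689846968677 yaw 124.81583272046512
edge yaw -54.86479342473657 124.96669733699417
centre [448.30036211 123.62272565  80.        ] G near end [[476.95225537  81.21878848 115.        ]]
jar [[543.09754243  -9.0674808   85.        ]]
scan tail corners z32 [[576.09141122  71.47817008  32.        ]
 [589.80592976  37.15883243  32.        ]]
[[ 362.74097801 -156.14633297   58.        ]]
[[411.31239928 -50.36705452  58.        ]]
[[416.51373059 -20.05852052  58.        ]]
[414.45308511 -52.92351711  58.        ] [ 362.67703379 -156.72736991   58.        ] [ 482.52544345 -151.69169686   40.        ] [ 379.61645145 -100.36199081    0.        ]
```

Run:
```python
from h import *
import pickle
o=down(np.radians(124.9))
move_straight([448,123.5,84],o,feed=150)
set_gripper(0,60);s=state();print(s['t'],s['grip_width'],s['gripper_force'])
move_straight([448,123.5,225],feed=150)
s=state();print(s['t'],s['grip_width'],s['contact_force'],s['torque'])
im=wcam('w2.png')
reach(trk(-175,0,185),down(YAW))
s=state();print(s['t'],s['q'],s['ee_pos'],s['grip_width'])
im=wcam('w3.png');pickle.dump(im,open('w3.pkl','wb'))
cv2.imwrite('pics/w3b.png',cv2.resize(im['pixels'][:,:,::-1],(800,600),interpolation=cv2.INTER_CUBIC))
```

```text
5.0 13.033175305529006 60.40148913860321
6.0917 13.26610455410257 [-0.49669767 -0.29071143 -4.24161864] [ 0.04577429  0.06437984 -0.00315061]
7.9417 [-3.90193457e-01  1.31072947e-01  1.95208608e+00  2.54002943e-04
  1.05875728e+00  1.64239335e+00] [ 482.51990744 -151.33994671  184.85684898] 13.03220621736574
```

View pics/w3b.png

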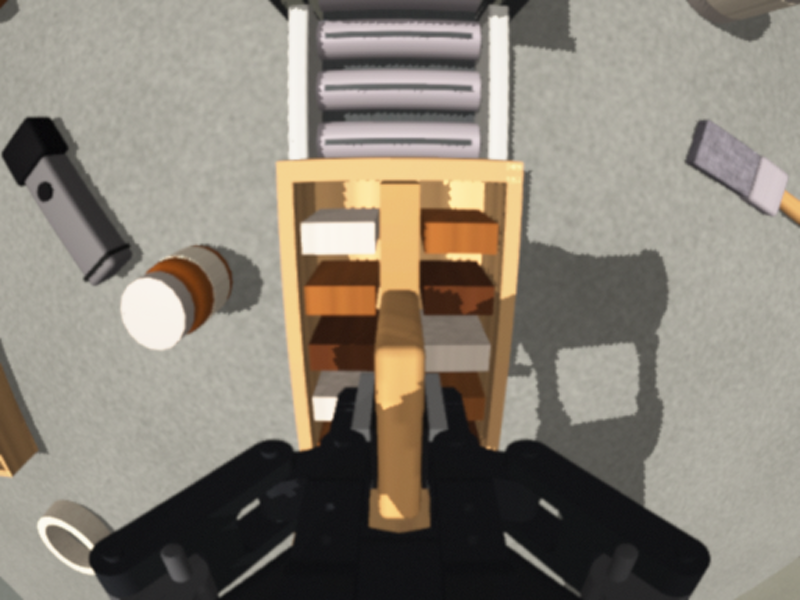

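The crate hangs centred over the guides: crate spans columns 277–523 and the guides 288–510. Next I'll lower it and release.

Run:
```python
from h import *
import pickle
move_straight(trk(-175,0,135),feed=100)
h=move_straight(trk(-175,0,121),feed=30,f_stop=4)
s=state();print(s['t'],h,s['ee_pos'],s['contact_force'])
set_gripper(60);pause(.4)
move_straight(trk(-175,0,220),feed=180)
s=state();print(s['t'],s['contact_force'])
im=wcam('w4.png');pickle.dump(im,open('w4.pkl','wb'))
cv2.imwrite('pics/w4b.png',cv2.resize(im['pixels'][:,:,::-1],(800,600),interpolation=cv2.INTER_CUBIC))
print(ik(trk(-300,0,180),down(YAW)),ik(trk(-300,0,85),down(YAW)))
```

```text
9.0583 True [ 483.46669166 -152.03261992  124.09049644] [0.79245766 0.40015032 4.29257852]
10.6583 [-0.48764364  0.22853215 -0.68987611]
[-3.67027873e-01 -1.18168304e-01  2.21414884e+00 -4.44089210e-16
  1.04561211e+00  1.66644845e+00] [-3.67027873e-01  5.87966731e-02  2.28306895e+00 -4.44089210e-16
  7.99727032e-01  1.66644845e+00]
```

View pics/w4b.png

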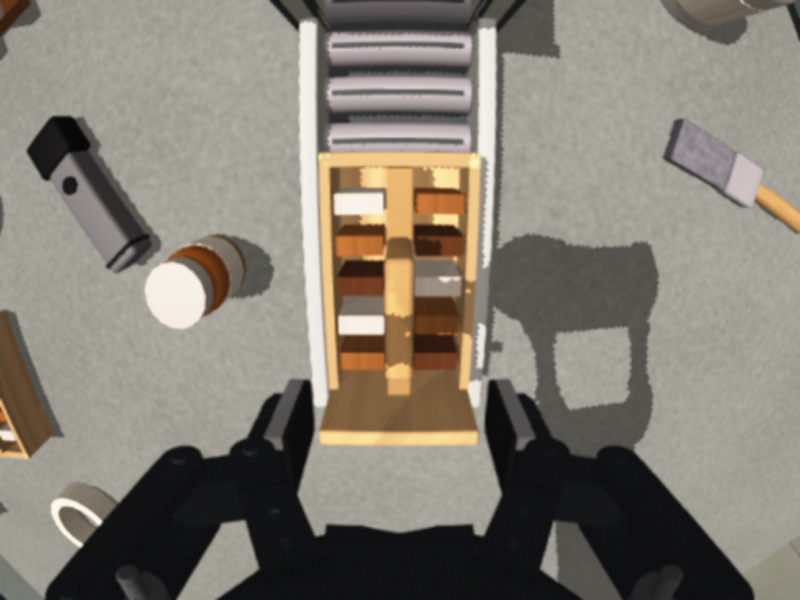

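The crate sits between the guides, with its label board's top edge at row 438. The scanner is fully visible too: head corners at (27,150), (60,117), (88,127) and tail at (150,237)–(115,270). I'll compute both.

Run:
```python
from h import *
import pickle
im=pickle.load(open('w4.pkl','rb'));s=.64
P=wplane(im,np.array([(320,440),(477,440),(321,153),(479,153)])*s,145);P[2:]=wplane(im,np.array([(321,153),(479,153)])*s,95)
for q in P: print('crate',q[:2]@U-MS,q[:2]@N-C)
# scanner via top and wrist: dark mask of body on wrist
p=im['pixels'];roi=p[65:180,5:105]
g=cv2.cvtColor(p,cv2.COLOR_RGB2GRAY)
for uv,z in [((70,186),33),((28,150),34),((61,117),34),((89,128),34),((150,235),0),((112,272),0),((57,152),34)]:
    print(uv,wplane(im,np.array(uv)*s,z)[0].round(1))
d=pickle.load(open('im.pkl','rb'))['top'];pt=d['pixels'];gt=cv2.cvtColor(pt,cv2.COLOR_RGB2GRAY)
c2i=lambda x,y:np.array([170+x/3.3,110+y/3.3])
head=(gt<45).astype('uint8');nl,lab,st,ce=cv2.connectedComponentsWithStats(head)
for i in range(1,nl):
    if np.linalg.norm(ce[i]-c2i(219,200))<12:
        k=np.argwhere(lab==i)[:,::-1].astype('float32');r=cv2.minAreaRect(k);print('head',r,st[i]);print(onplane(d,np.r_[[r[0]],cv2.boxPoints(r)],34).round(1))
print('top tail corners',onplane(d,[c2i(217,328),c2i(249,318)],32).round(1),'button',onplane(d,c2i(223,241),34))
```

```text
crate -249.6571544698648 44.62241663921246
crate -249.6108807768719 -45.383522160148935
crate -93.6634831456804 43.75504629985957
crate -93.53778121826429 -46.058310306332
(70, 186) [670.9  61.8  33. ]
(28, 150) [726.6  88.3  34. ]
(61, 117) [726.7  39.4  34. ]
(89, 128) [699.8  17.8  34. ]
(150, 235) [597.4  32.2   0. ]
(112, 272) [590.   89.8   0. ]
(57, 152) [703.6  58.4  34. ]
head ((236.5, 170.0), (10.0, 13.0), 90.0) [230 165  14  11 108]
[[713.4  63.6  34. ]
 [729.9  84.6  34. ]
 [729.6  42.5  34. ]
 [696.9  42.6  34. ]
 [697.2  84.7  34. ]]
top tail corners [[585.8  66.6  32. ]
 [595.3  35.4  32. ]] button [[670.84564132  60.28579421  34.        ]]
```

Run:
```python
from h import *
import pickle
move_straight(trk(-300,0,205),feed=200)
set_gripper(0)
move_straight(trk(-300,0,85),feed=180)
h=move_straight(trk(-265,0,85),feed=60,f_stop=15);s=state();print(s['t'],h,s['contact_force'])
h=move_straight(trk(-85,-0,85),feed=80,f_stop=20);s=state();print(s['t'],h,s['contact_force'],s['ee_pos'][:2]@U-MS)
h=move_straight(trk(-40,-0,85),feed=25,f_stop=10);s=state();print(s['t'],h,s['contact_force'],s['ee_pos'][:2]@U-MS)
im=wcam('w5.png')
save(get_image('top'),'top5.png');pickle.dump(get_image('top'),open('t5.pkl','wb'))
a=cv2.resize(im['pixels'],(400,300));b=cv2.resize(cv2.imread('pics/top5.png')[120:270,260:460],(400,300),interpolation=cv2.INTER_CUBIC)
cv2.imwrite('pics/c5.png',np.hstack([a[:,:,::-1],b]))
```

```text
13.6417 False [ 0.2017891   0.57938137 -0.03174462]
16.0417 False [0.13790973 1.05670606 0.0261698 ] -84.92320601664767
17.0167 True [ 0.01877595 -0.35576776  1.0805139 ] -66.61559873431179
```

View pics/c5.png

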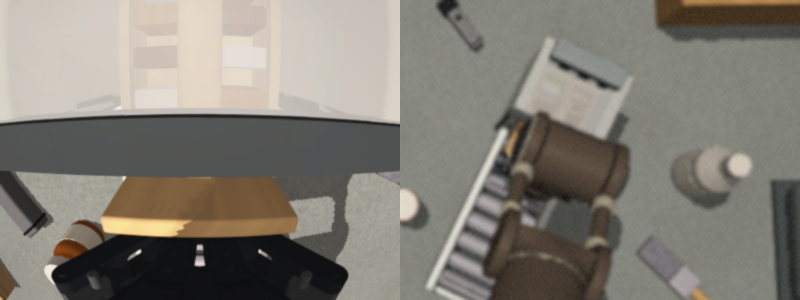

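Run:
```python
from h import *
import pickle
for i in range(2):
    h=move_straight(trk(-45,0,85),feed=12,f_stop=8);s=state();print(s['t'],h,s['contact_force'],s['ee_pos'][:2]@U-MS)
pause(.3);s=state();print(s['contact_force'],s['ee_pos'][:2]@U-MS)
move_straight(trk(-110,0,85),feed=80)
move_straight(trk(-150,0,235),feed=200)
set_gripper(85)
im=wcam('w6.png');pickle.dump(im,open('w6.pkl','wb'));print(state()['t'])
cv2.imwrite('pics/w6b.png',cv2.resize(im['pixels'][:,:,::-1],(800,600),interpolation=cv2.INTER_CUBIC))
```

```text
17.7917 True [-1.20508951  0.90549133  2.89619038] -68.17378858136385
18.3667 True [-0.42812897  0.53690166  2.86956827] -69.6480976816838
[-0.58955217 -0.05440813  1.24566095] -70.14029386229697
21.075
```

View pics/w6b.png

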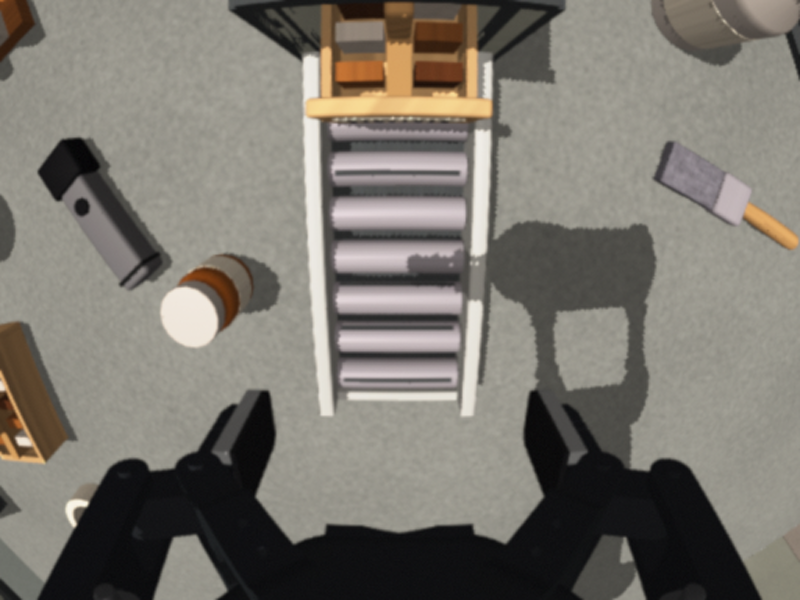

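Run:
```python
from h import *
import pickle
im=pickle.load(open('w6.pkl','rb'));s=.64
f=lambda uv,z:[(lambda q:(round(q[:2]@U-MS,1),round(q[:2]@N-C,1)))(wplane(im,np.array(uv)*s,z)[0])]
print('label outer top',f((308,117),145),f((490,116),145),'inner',f((308,99),145),f((490,99),145))
print('rail ends(-280)',f((327,416),58),f((467,416),58),'end plate',f((400,400),30),'lintel low edge?',f((400,2),184))
for uv,z in [((82,207),33),((40,172),34),((67,140),34),((95,150),34),((160,252),32),((127,280),32),((128,288),0),((161,262),0)]:
    print(uv,wplane(im,np.array(uv)*s,z)[0].round(1))
```

```text
label outer top [(np.float64(-51.6), np.float64(43.8))] [(np.float64(-51.0), np.float64(-45.0))] inner [(np.float64(-42.5), np.float64(43.7))] [(np.float64(-42.5), np.float64(-44.9))]
rail ends(-280) [(np.float64(-280.9), np.float64(58.7))] [(np.float64(-280.9), np.float64(-57.0))] end plate [(np.float64(-282.2), np.float64(-1.7))] lintel low edge? [(np.float64(-5.5), np.float64(-0.9))]
(82, 207) [671.4  61.6  33. ]
(40, 172) [725.7  87.3  34. ]
(67, 140) [729.9  42.9  34. ]
(95, 150) [704.   20.5  34. ]
(160, 252) [597.2  12.3  32. ]
(127, 280) [593.4  57.9  32. ]
(128, 288) [587.3  86.2   0. ]
(161, 262) [590.3  36.9   0. ]
```

The label's outer edge is at track x ≈ −50.4 relative to the lane end and the crate is square, so it is home. Now the scanner, checked from above before grasping.

Run:
```python
from h import *
import pickle
reach([585,52,190],down(np.radians(6)))
im=wcam('w7.png');pickle.dump(im,open('w7.pkl','wb'));print(state()['t'],state()['ee_pos'])
cv2.imwrite('pics/w7b.png',cv2.resize(im['pixels'][:,:,::-1],(800,600),interpolation=cv2.INTER_CUBIC))
```

```text
22.05 [585.1508182   50.66959863 190.42327679]
```

View pics/w7b.png

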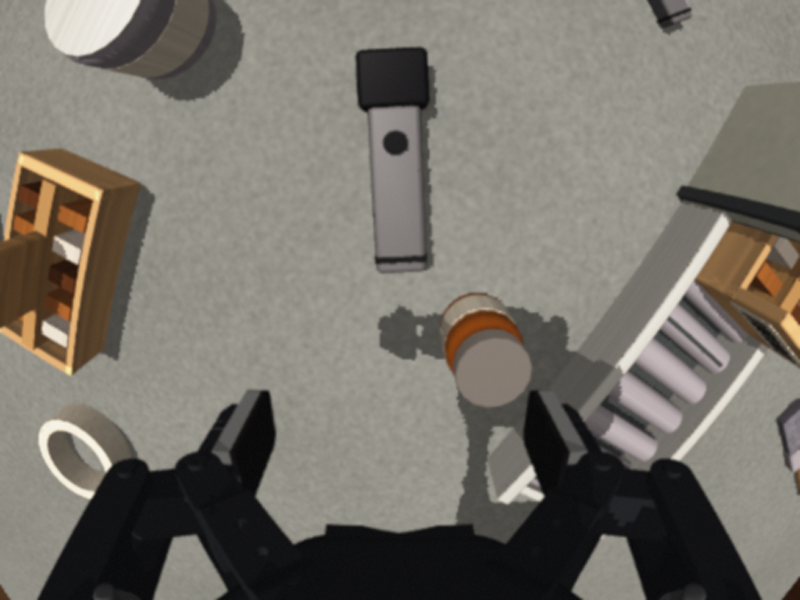

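The scanner is clear here: head corners (357,50), (427,48), (358,107) and (429,105); tail top edge (376,262)–(426,258); button (395,142).

Run:
```python
from h import *
import pickle
im=pickle.load(open('w7.pkl','rb'));s=.64
H=wplane(im,np.array([(357,50),(427,48),(358,107),(429,105)])*s,34)
T=wplane(im,np.array([(376,262),(426,258)])*s,32);B=wplane(im,np.array([(395,142)])*s,34)
print(H.round(1),T.round(1),B.round(1))
print('head w(46)',np.linalg.norm(H[0]-H[1]),np.linalg.norm(H[2]-H[3]),'tail w(34)',np.linalg.norm(T[0]-T[1]),'len(150)',np.linalg.norm(H[:2].mean(0)-T.mean(0)))
v=H.mean(0)-T.mean(0);print('yaw',np.degrees(np.arctan2(v[1],v[0])),'ctr',(H[:2].mean(0)+T.mean(0))/2)
from itertools import product
print(ik([650,57,2],down(np.radians(6.3))))
```

```text
[[730.4  92.2  34. ]
 [736.1  48.7  34. ]
 [693.   87.6  34. ]
 [698.8  43.4  34. ]] [[592.8  66.6  32. ]
 [599.   33.8  32. ]] [[672.7  62.1  34. ]]
head w(46) 43.899742860567436 44.56551267701854 tail w(34) 33.36694493313351 len(150) 138.86396565688008
yaw 8.52638071419722 ctr [664.56395069  60.29999515  33.        ]
[ 2.07518390e-02  6.38226335e-01  1.67289666e+00 -4.44089210e-16
  8.30469658e-01  1.48159242e+00]
```

Run:
```python
from h import *
import pickle
o=down(np.radians(8))
set_gripper(65)
reach([660,60,70],o)
h=move_straight([660,60,3],o,feed=60,f_stop=8);s=state();print(s['t'],h,s['ee_pos'])
z0=s['ee_pos'][2]
set_gripper(0,45);s=state();print(s['t'],s['grip_width'],s['gripper_force'])
move_straight([660,60,200],feed=180)
reach(trk(-225,0,160),down(YAW))
move_straight(trk(-225,0,88+z0),feed=80)
pause(1.3)
s=state();print(s['t'],z0,s['ee_pos'],s['grip_width'],s['gripper_force'])
im=wcam('w8.png');pickle.dump(im,open('w8.pkl','wb'));sc=get_image('scene');save(sc,'s8.png')
a=cv2.resize(im['pixels'],(400,300));uv=proj(sc,trk(-150,0,100))[0].astype(int);print(uv)
b=cv2.resize(sc['pixels'][uv[1]-50:uv[1]+70,uv[0]-80:uv[0]+80],(400,300),interpolation=cv2.INTER_CUBIC)
cv2.imwrite('pics/c8.png',np.hstack([a,b])[:,:,::-1])
```

```text
24.2833 False [660.54418737  59.99589766   3.56027278]
24.6667 33.235376503823126 47.16076612472534
29.35 3.560272782260891 [ 437.79443934 -129.37262751   91.56626248] 33.04289761603986 46.69446051120758
[215 217]
```

View pics/c8.png

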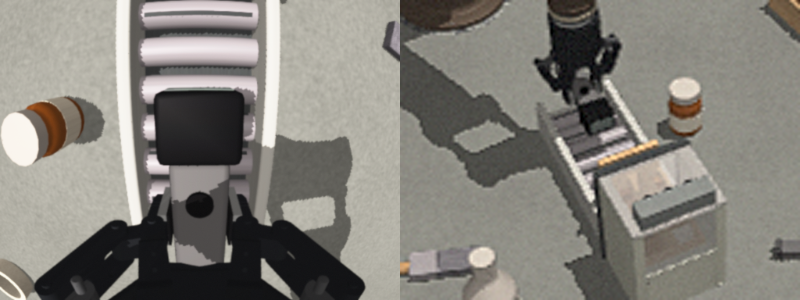

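The head points straight up the lane at the label. I'll check its pitch numerically from the head corners, at (156,91)–(240,91) in the 400-px view.

Run:
```python
from h import *
import pickle
im=pickle.load(open('w8.pkl','rb'))
P=[trk(-225+x,y,88+z) for x,y,z in [(75,23,34),(75,-23,34),(35,23,34),(35,-23,34),(75,23,0)]]
print((wproj(im,P)/1.28).round(1), 'measured front (156,91),(240,91); back ~(158,163),(243,163)')
```

```text
[[151.4  93.5]
 [246.3  93.5]
 [155.5 169.8]
 [242.1 169.9]
 [162.2  89.1]] measured front (156,91),(240,91); back ~(158,163),(243,163)
```

Run:
```python
from h import *
import pickle
im=pickle.load(open('w8.pkl','rb'))
g=cv2.cvtColor(im['pixels'],cv2.COLOR_RGB2GRAY)
for r in range(112,214,6):
    row=g[r,170:340];i=np.where(row<50)[0];print(r,(i.min()+170,i.max()+170,len(i)) if len(i) else None)
# expected edge cols at given head x, for pitch hypotheses about grasp (x=0,z=22)
for deg in (0,-6,-12,-18,6):
    a=np.radians(deg);out=[]
    for x in (73,55,37):
        for y in (22.3,-22.3):
            dz=34-22;X=x*np.cos(a)-dz*np.sin(a);Z=22+x*np.sin(a)+dz*np.cos(a)
            out.append(wproj(im,trk(-225+X,y,88+Z))[0].round(0).tolist())
    print(deg,out)
```

```text
112 None
118 (np.int64(205), np.int64(306), 102)
124 (np.int64(199), np.int64(311), 113)
130 (np.int64(198), np.int64(312), 95)
136 (np.int64(195), np.int64(317), 106)
142 (np.int64(196), np.int64(317), 110)
148 (np.int64(198), np.int64(311), 114)
154 (np.int64(199), np.int64(310), 112)
160 (np.int64(199), np.int64(310), 112)
166 (np.int64(200), np.int64(310), 111)
172 (np.int64(200), np.int64(310), 111)
178 (np.int64(200), np.int64(310), 111)
184 (np.int64(198), np.int64(314), 117)
190 (np.int64(200), np.int64(309), 110)
196 (np.int64(201), np.int64(314), 114)
202 (np.int64(202), np.int64(308), 107)
208 (np.int64(205), np.int64(305), 101)
0 [[196.0, 125.0], [313.0, 125.0], [198.0, 170.0], [311.0, 171.0], [200.0, 213.0], [309.0, 213.0]]
-6 [[199.0, 121.0], [310.0, 121.0], [200.0, 165.0], [309.0, 165.0], [202.0, 207.0], [307.0, 207.0]]
-12 [[203.0, 119.0], [307.0, 119.0], [203.0, 161.0], [306.0, 161.0], [203.0, 202.0], [306.0, 202.0]]
-18 [[206.0, 119.0], [304.0, 120.0], [205.0, 159.0], [304.0, 159.0], [205.0, 199.0], [304.0, 199.0]]
6 [[192.0, 131.0], [317.0, 132.0], [195.0, 178.0], [314.0, 178.0], [199.0, 220.0], [310.0, 220.0]]
```

The scanner pitches down about 4°, which is inside tolerance but shifts the aim a little low. I'll raise it 10 mm to recentre, hold again, then lay it back.

Run:
```python
from h import *
import pickle
z0=3.56
move_straight(trk(-225,0,98+z0),feed=40);pause(1.5);print(state()['t'])
move_straight(trk(-225,0,200),feed=180)
o=down(np.radians(8))
reach([660,60,200],o)
move_straight([660,60,30],o,feed=150)
h=move_straight([660,60,z0-1],o,feed=25,f_stop=5);s=state();print(s['t'],h,s['ee_pos'],s['contact_force'])
set_gripper(44);pause(.3);set_gripper(75)
move_straight([660,60,200],feed=180);pause(.2)
reach([585,52,190],down(np.radians(6)))
im=wcam('w9.png');sc=get_image('scene');save(sc,'s9.png');print(state()['t'])
a=cv2.resize(im['pixels'],(400,300));b=cv2.resize(sc['pixels'][150:300,165:365],(400,300),interpolation=cv2.INTER_CUBIC)
cv2.imwrite('pics/c9.png',np.hstack([a,b])[:,:,::-1])
```

```text
31.35
35.425 True [659.71642887  60.00282849   3.70710213] [-0.03700653  0.58277961  3.84691723]
38.35
```

View pics/c9.png

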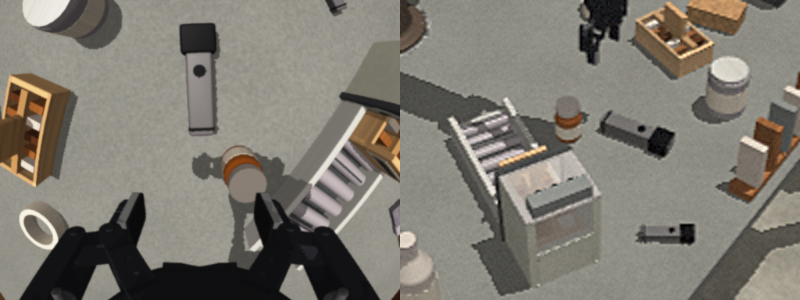

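The scanner lies flat with its button up at (197,80), the crate is home in the cabinet and the bystanders stand where they were. I'll hand in.

```bash
python3 -c "
from rig import *
print(sign_off(), state()['t'])"
```

```text
the job is handed in; nothing more can be done
the job is handed in; nothing more can be done
```

The labelled crate is home against the stop, the label was scanned with a still hold at about 10 cm, the scanner is back flat on the bench, and the job is handed in; the hand-in returned no verdict.

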